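Turn the green board over onto the inspection easel

ROBOT

A 6-joint arm with a two-finger parallel gripper is mounted at the origin on the work surface. World frame = base frame: x ahead of the robot, y to its left, z up, the work surface at z = 0. Lengths are in m, angles in rad, forces in N, time in s.
With the tool pointing down it reaches from about 0.35 to 0.775 m from the base axis. Payload 5.5 kg.
Tool frame: the origin (TCP) lies on the front face of the gripper's body, between the roots of the fingers; the fingertips stand 73 mm ahead of it and the grasp point (between the pads) lies 54 mm ahead of it; z points along the fingers, y is the direction in which the jaws open and shut (so a half turn about z gives the same grasp; the last joint's range is limited). The gripper opens to 85 mm and grips with 20 to 120 N. Pads are 22 mm wide; open, the fingers measure 114 mm over their backs; the gripper's body (76 mm by 85 mm) begins 54 mm behind the grasp point. The pads swing forward as they close: fully open they stand 13 mm farther back than shut.
Start: joints at [1.05, 0.313, 0.046, 1.304, 0, 1.431], TCP at [0.214, 0.534, 0.304] pointing down, gripper open.
Joint ranges: [-2.76, 2.76], [-0.86, 1.69], [-1.03, 1.26], [-2.2, 2.34], [-1.47, 1.5], [-3.14, 3.14]. Speed limits (rad/s): [2.57, 2.57, 3.14, 3.14, 3.14, 3.14].

INTERFACE

Orientations are given as [roll, pitch, yaw] about the fixed x, y, z axes, in that order (R = Rz(yaw) Ry(pitch) Rx(roll)).
In Python, from plant import env gives the robot as it stands.
- The arm moves only by the shell command python3 -m creep 'ROWS'. ROWS is JSON, a list of rows, each a list of 3 entries, a list of its own where there are three numbers: the opening, from 0 (shut) to 1 (fully open), then the shift along the tool's x, y, z in mm, then the turn about the tool's z in rad. A call has 1 to 8 rows; each row shifts and turns the commanded pose from where the row before left it, along the tool's axes as they then stand; what a row does not reach is not made up. A row lasts 1/8 s, in which the tool goes at most 62.5 mm and 10.7 degrees, less where a joint would pass 70% of its speed; a pose out of reach is approached as far as the arm can. A call with a gripper value outside its range is refused whole. The fingers move at their own pace and stop on an object; the grip force is fixed at half the most. Time passes only in rows, so rows that do not move let the fingers close. It gives the time, the measured TCP pose, the force and the opening at its end, in the units of the state.
- env.observe(): the state, without advancing time (a new reading comes with each control period).
- env.snapshot(name): name is "scene" or "top"; returns a dict with "img" (480x640x3 uint8, red, green, blue), "K" (3x3 intrinsics, pixels), "R" (3x3) and "t" (3): a world point X has camera coordinates R X + t. Camera axes: x right, y down, z forward; pixel columns grow to the right and rows downward; lengths in m; the calibration is good to about 2 mm. A picture is of the moment at which its call begins. There is no depth.
- env.close_job(): hands the job in, once; it reports no verdict.
The state is a dict: "time": time; "qpos": joint angles; "qd": joint speeds; "effort": joint torques, N m; "eef_pos": TCP position; "ee_rot": TCP orientation; "force": force on the tool from outside, world axes, zero at the start; "moment": the same for the moment, N m; "grip_width": opening from 0.0 (shut) to 1.0 (fully open).
Only numpy, scipy, OpenCV 4.12 (cv2) and the standard library are available. Lean on these libraries where they do the work, as an engineer would, in place of code of your own. Each camera call takes 0.05 s, during which the arm holds its last target. There are 200 camera calls.

TASK

Three circuit boards in black carriers lean in the grey rack with their component sides facing out. The inspector needs to see the underside of the green one: move it to the empty yellow easel, turned over so that it leans there squarely with its solder side facing out and its components towards the backrest. Leave the blue and the red board alone.

Things in the scene. Friction and masses are not known exactly. Their poses are not given: they have to be found in the camera images.
- green_center (a point): centre of the green board's flat black carrier, 90 mm wide (y), 110 tall (z, to the top edge), 12 thick (x), 0.16 kg; top 22 mm solid rim, top 45 mm free in front and behind. +x points out of the component side (chips, yellow relay), -x out of the solder side (silver dots). It leans 20 deg in one of three bays (105 mm apart along y): +x out and slightly up, top edge back.
- blue_center (a point): centre of the blue board in a black carrier like the green one's (same size, axes and lean), in another bay of the rack; to be left alone
- red_center (a point): centre of the red board in a black carrier like the green one's (same size, axes and lean), in another bay of the rack; to be left alone
- easel_rest (a point): where a carrier's centre comes to rest on the fixed yellow easel, either way round, 82 mm above the table. x: level, out of its open side; y: along its ledge; z: up. Ledge and 60 mm high backrest lean 20 deg, top towards -x. Ledge 22 mm deep behind an 8 mm lip (a 12 mm carrier has 10 to spare); 124 mm between its 30 mm high sides. Carrier's bottom centre: x 19, z -52 mm from here.
Not all that is in view belongs to the job. Leave any pink or white look-alike of the part that bears green_center alone. There is more than one size of the part that bears easel_rest; the job needs the larger.

How it is judged:
By the outcome, as a careful person would: the job done as asked, in the order asked, and still so for the second after the job is handed in, with the robot touching nothing.
It also fails if it takes over 40 s, if anything falls off the work surface, if the arm or the gripper's body presses on something with over 40 N, if the wrist force passes 120 N, or if a joint passes its speed limit or range.

## Working session

There is one attempt and no reset: what is moved stays moved. The work goes in short steps, Python scripts to look and compute and a shell command to move; the robot and the scene stay as the last step left them, time stands still between calls to the robot, and variables do not carry over. Pictures are saved under pics/ and viewed, about 8 in all and at most 12, crops included, and the job is handed in when it is done.

```bash
mkdir -p pics; ls; cat > h.py <<'E'
import numpy as np,cv2
from plant import env
def snap(n,f):
    s=env.snapshot(n); np.savez('pics/'+f+'.npz',**s); cv2.imwrite('pics/'+f+'.png',s['img'][:,:,::-1]); return s
def ray(s,u,v):
    R=np.array(s['R']);t=np.array(s['t']);d=R.T@np.linalg.inv(s['K'])@np.array([u,v,1.]);return -R.T@t,d
def onz(s,u,v,z):
    c,d=ray(s,u,v);return c+d*(z-c[2])/d[2]
def tri(s1,p1,s2,p2):
    A=[];b=[]
    for s,p in((s1,p1),(s2,p2)):
        c,d=ray(s,*p);d/=np.linalg.norm(d);P=np.eye(3)-np.outer(d,d);A.append(P);b.append(P@c)
    X=np.linalg.solve(sum(A),sum(b));return X,[np.linalg.norm(A[i]@X-b[i]) for i in(0,1)]
def proj(s,X):
    p=s['K']@(np.array(s['R'])@X+s['t']);return p[:2]/p[2]
E
python3 - <<'E'
from h import *
for n in('scene','top'):
    s=snap(n,n+'0'); print(n,-np.array(s['R']).T@s['t'],s['K'][0])
print(env.observe())
E
```

```text
pics
scene [ 0.97093787 -0.34241184  0.75139217] [453.88235      0.         313.05551253]
top [ 0.35540241 -0.0502329   1.23819896] [490.89769666   0.         323.37815939]
{'time': 0.1, 'qpos': array([ 1.05039927e+00,  3.13924877e-01,  4.50999896e-02,  1.30355410e+00,
       -1.25193483e-06,  1.43120182e+00]), 'qd': array([ 0.00052845, -0.00079791,  0.00314531,  0.00071878,  0.00032299,
        0.00017908]), 'effort': array([ 1.60600812e-03, -4.81727457e+01,  2.99242204e+01,  1.27404579e-02,
       -1.63187647e-04, -1.95212857e-05]), 'eef_pos': array([0.21355453, 0.53353001, 0.30310118]), 'ee_rot': array([-3.14002522e+00, -2.18973791e-04,  2.76078994e+00]), 'force': array([ 1.07807999, -0.36244315, -0.57700713]), 'moment': array([-0.0046663 ,  0.02676681, -0.02093173]), 'grip_width': 0.9978801532455747}
```

View pics/scene0.png

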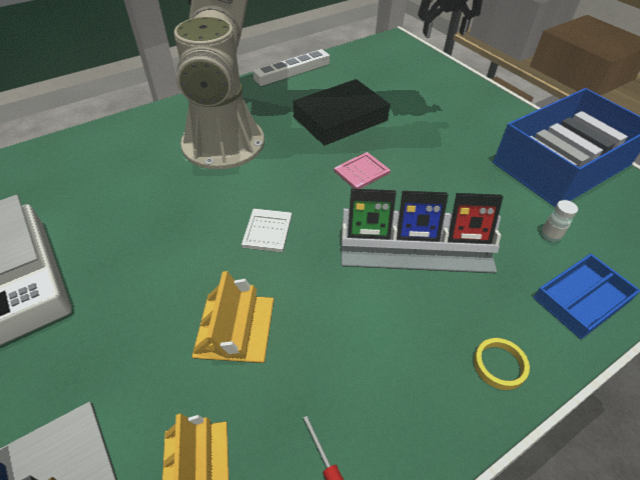

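View pics/top0.png

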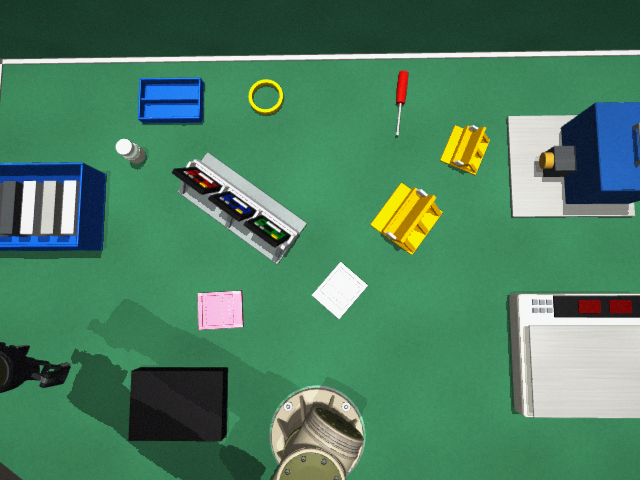

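```bash
python3 - <<'E'
import cv2,numpy as np
t=cv2.imread('pics/top0.png');s=cv2.imread('pics/scene0.png')
r=lambda im,x,y,w,h:cv2.resize(im[y:y+h,x:x+w],(400,300),interpolation=cv2.INTER_CUBIC)
a=r(t,200,170,120,90);b=r(t,355,170,100,75);c=r(s,335,170,120,90);d=r(s,180,262,120,90+15)
d=r(s,175,262,140,105)
cv2.imwrite('pics/crop1.png',np.vstack([np.hstack([a,b]),np.hstack([c,d])]))
E
```

```text
(no output)
```

View pics/crop1.png

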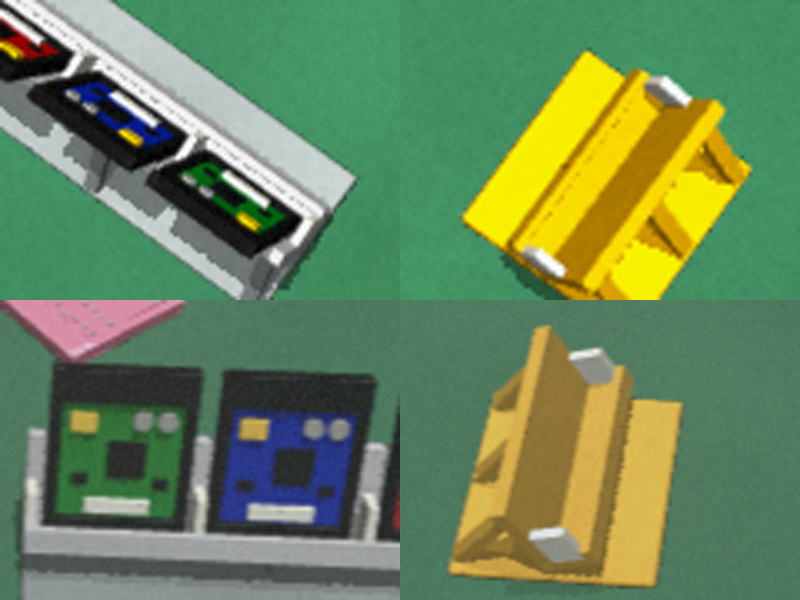

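```bash
cat > m.py <<'E'
from h import *
S=dict(np.load('pics/scene0.npz'));T=dict(np.load('pics/top0.npz'))
def blobs(s,lo,hi,roi,mn):
    x,y,w,h=roi;H=cv2.cvtColor(s['img'],cv2.COLOR_RGB2HSV)[y:y+h,x:x+w]
    m=cv2.inRange(H,lo,hi);n,l,st,c=cv2.connectedComponentsWithStats(m)
    out=[]
    for i in range(1,n):
        if st[i,4]>=mn:
            q=cv2.approxPolyDP(cv2.convexHull(max(cv2.findContours((l==i).astype('uint8'),0,1)[0],key=len)),2,True)[:,0]+[x,y]
            out.append((st[i,4],(c[i]+[x,y]).round(1),q.tolist()))
    return out
if __name__=='__main__':
  for n,s,r in(('S',S,(340,180,62,70)),('T',T,(243,210,50,38))):
    for c,lo,hi,mn in(('yel',(15,120,90),(35,255,255),6),('blk',(0,0,0),(180,255,60),60),('grn',(45,150,40),(80,255,150),40)):
        print(n,c,blobs(s,lo,hi,r,mn))
  for n,s,r in(('S',S,(190,265,90,100)),('T',T,(365,175,85,85))):
    print(n,'easel',blobs(s,(15,120,60),(35,255,255),r,200),'white',blobs(s,(0,0,120),(180,70,255),r,10))
  # manual corners: back-rest top, front-lip ends
  sc=lambda p:(175+p[0]*.35,262+(p[1]-300)*.35); tp=lambda p:(355+(p[0]-400)*.25,170+p[1]*.25)
  for k,a,b in(('white far',(590,367),(668,91)),('white near',(556,545),(545,262)),('plate A',(682,402),(586,52)),('plate B',(657,584),(464,218)),('rest top far',(545,328),(716,102)),('rest top near',(508,515),(592,290))):
    print(k,[np.round(v,4) for v in tri(S,sc((a[0]-0,a[1])),T,tp(b))])
  sc=lambda p:(335+p[0]*.3,170+(p[1]-300)*.3); tp=lambda p:(200+p[0]*.3,170+p[1]*.3)
  for k,a,b in(('chip',(126,461),(234,195)),('relay',(84,421),(248,221)),('conn',(115,506),(250,178)),('cap',(160,421),(204,190)),('topL',(52,363),(255,257)),('topR',(203,370),(149,183)),('lipL',(22,528),(330,208)),):
    print(k,[np.round(v,4) for v in tri(S,sc(a),T,tp(b))])
E
python3 m.py
```

```text
S yel [(np.int32(57), array([359.7, 205.9]), [[364, 204], [363, 209], [356, 208], [356, 203]])]
S blk [(np.int32(817), array([371.6, 206.1]), [[352, 189], [394, 191], [389, 238], [348, 236]]), (np.int32(98), array([399.7, 222.8]), [[397, 238], [401, 200], [401, 238]]), (np.int32(109), array([372.2, 217.6]), [[378, 214], [377, 222], [367, 222], [368, 213]])]
S grn []
T yel [(np.int32(19), array([274., 236.]), [[271, 235], [277, 237]])]
T blk [(np.int32(66), array([248.5, 214.3]), [[255, 210], [251, 216], [243, 219], [243, 214]]), (np.int32(460), array([265.2, 231.6]), [[244, 223], [261, 215], [289, 236], [275, 247]])]
T grn [(np.int32(50), array([261.3, 221.8]), [[266, 224], [259, 225], [255, 221], [264, 219]]), (np.int32(89), array([275.3, 233.2]), [[285, 235], [277, 239], [264, 229], [272, 228]])]
S easel [(np.int32(4842), array([233.9, 323.2]), [[222, 272], [227, 271], [273, 298], [263, 362], [192, 357], [208, 294]])] white [(np.int32(161), array([242.3, 284. ]), [[253, 284], [248, 290], [240, 290], [234, 280], [245, 278]]), (np.int32(160), array([229.1, 347. ]), [[220, 343], [233,
[... 483 characters left out ...]
,  0.2184]), array([0.1183, 0.1183])]
plate B [array([ 0.6279, -0.059 , -0.0714]), array([0.1354, 0.1354])]
rest top far [array([ 0.6186, -0.1635,  0.2632]), array([0.116, 0.116])]
rest top near [array([ 0.5603, -0.1318, -0.0221]), array([0.128, 0.128])]
chip [array([0.4955, 0.1102, 0.0774]), array([0.0027, 0.0027])]
relay [array([0.473 , 0.095 , 0.1018]), array([0.0005, 0.0005])]
conn [array([0.5086, 0.0986, 0.0558]), array([0.0008, 0.0008])]
cap [array([0.4972, 0.1294, 0.1029]), array([0.0045, 0.0045])]
topL [array([0.4458, 0.087 , 0.1322]), array([0.0015, 0.0015])]
topR [array([0.4975, 0.1611, 0.1297]), array([0.002, 0.002])]
lipL [array([0.4877, 0.0416, 0.0499]), array([0.0006, 0.0006])]
```

```bash
python3 - <<'E'
from m import *
sc=lambda p:(175+(p[0]-400)*.35,262+(p[1]-300)*.35); tp=lambda p:(355+(p[0]-400)*.25,170+p[1]*.25)
P={}
for k,a,b in(('side far',(590,367),(545,262)),('side near',(556,545),(668,91)),('plate far',(682,402),(464,218)),('plate near',(657,584),(586,52)),('rest far front',(553,328),(588,288)),('rest near back',(515,520),(722,103)),('lip far',(630,372),(512,247)),('lip near',(602,568),(640,72))):
    X,e=tri(S,sc(a),T,tp(b));P[k]=X;print(k,X.round(4),round(e[0],4))
for a,b in(('side far','side near'),('plate far','plate near'),('lip far','lip near')):
    d=P[b]-P[a];print(a,'len',np.linalg.norm(d[:2]).round(4),'ledge dir deg',np.degrees(np.arctan2(d[1],d[0])).round(1),'mid',((P[a]+P[b])/2).round(4))
print('green: top dir')
d=np.array([.4458-.4975,.087-.1611]);print(np.linalg.norm(d),np.degrees(np.arctan2(d[1],d[0])))
# plate & rack foot edges on z=0..: yaw from line at fixed height
for nm,s,p,q,z in(('easel plate top',T,tp((586,52)),tp((464,218)),.006),('easel plate scene',S,sc((657,584)),sc((682,402)),.006)):
    A,B=onz(s,*p,z),onz(s,*q,z);print(nm,A.round(4),B.round(4),np.degrees(np.arctan2(*(A-B)[1::-1])).round(1))
for nm,s,p,q,z in(('rack foot T',T,(200+.3*105,170),(200+.3*356,170+.3*180),.003),('rack foot S',S,(342,265),(494,271),.003)):
    A,B=onz(s,*p,z),onz(s,*q,z);print(nm,A.round(4),B.round(4),np.degrees(np.arctan2(*(A-B)[1::-1])).round(1))
E
```

```text
side far [ 0.4795 -0.1835  0.0455] 0.0001
side near [ 0.5847 -0.2599  0.0463] 0.0007
plate far [ 0.5121 -0.1362  0.0068] 0.0014
plate near [ 0.6189 -0.215   0.0042] 0.0017
rest far front [ 0.4618 -0.201   0.0804] 0.004
rest near back [ 0.5729 -0.2813  0.0782] 0.0058
lip far [ 0.4905 -0.1626  0.0366] 0.0021
lip near [ 0.6017 -0.2436  0.0269] 0.0035
side far len 0.1301 ledge dir deg -36.0 mid [ 0.5321 -0.2217  0.0459]
plate far len 0.1327 ledge dir deg -36.4 mid [ 0.5655 -0.1756  0.0055]
lip far len 0.1375 ledge dir deg -36.0 mid [ 0.5461 -0.2031  0.0318]
green: top dir
0.09035319584829306 -124.90370507657751
easel plate top [ 0.6178 -0.2163  0.006 ] [ 0.5116 -0.1375  0.006 ] -36.6
easel plate scene [ 0.6205 -0.2138  0.006 ] [ 0.5122 -0.1348  0.006 ] -36.1
rack foot T [0.6556 0.2202 0.003 ] [0.514  0.0249 0.003 ] 54.1
rack foot S [0.5164 0.026  0.003 ] [0.6987 0.2813 0.003 ] -125.5
```

```bash
python3 -m creep '[[1,[0,0,0],-0.167],[1,[0,0,0],-0.167],[1,[0,0,0],-0.167],[1,[0,0,0],-0.167],[1,[0,0,0],-0.167],[1,[0,0,0],-0.167],[1,[0,0,0],-0.167],[1,[0,0,0],-0.165]]'; python3 -m creep '[[1,[15,-40,0],0],[1,[20,-50,0],0],[1,[20,-50,0],0],[1,[20,-50,0],0],[1,[20,-50,0],0],[1,[20,-50,0],0],[1,[20,-50,0],0],[1,[0,0,0],0]]'
```

```text
time: 1.1
eef_pos: [0.2136, 0.5336, 0.3034]
ee_rot: [-3.142, -0.001, -2.183]
force: [0.7, -0.3, 0.3]
grip_width: 1.001
time: 2.1
eef_pos: [0.4143, 0.2242, 0.3035]
ee_rot: [-3.141, -0.001, -2.194]
force: [-0.6, 0.9, 0.7]
grip_width: 1.003
```

```bash
python3 -m creep '[[1,[12,-33,0],0],[1,[12,-33,0],0],[1,[12,-33,0],0],[1,[12,-34,0],0],[1,[0,0,30],0],[1,[0,0,40],0],[1,[0,0,18],0],[1,[0,0,0],0]]'; python3 - <<'E'
from h import *
a=snap('scene','s1')['img'];b=snap('top','t1')['img']
print(env.observe()['eef_pos'],env.observe()['qpos'])
r=lambda im,x,y,w,h:cv2.resize(im[y:y+h,x:x+w],(400,400),interpolation=cv2.INTER_CUBIC)
cv2.imwrite('pics/c2.png',np.hstack([r(a,300,120,140,140),r(b,200,150,140,140)])[:,:,::-1])
E
```

```text
time: 3.1
eef_pos: [0.4918, 0.1116, 0.2142]
ee_rot: [3.138, -0.002, -2.187]
force: [-0.6, 0.3, -0.4]
grip_width: 0.999
[0.49338002 0.11145616 0.21637037] [ 6.32349936e-02  2.25482772e-01 -2.91601990e-01  1.05354000e+00
  2.42985451e-04 -8.90954223e-01]
```

View pics/c2.png

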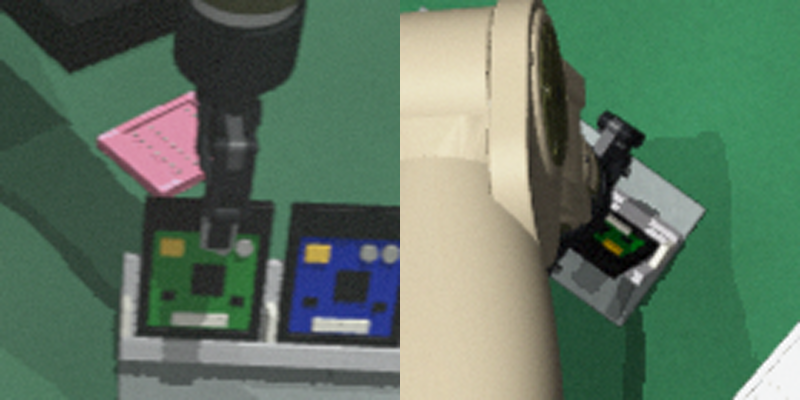

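```bash
python3 -m creep '[[1,[2,-4,10],0],[1,[0,0,25],0],[1,[0,0,0],0],[0.9,[0,-5,0],0],[0.8,[0,-5,0],0],[0.7,[0,-5,0],0],[0.6,[0,0,0],0],[0.5,[0,0,0],0]]'; python3 - <<'E'
from h import *
a=snap('scene','s2')['img'];b=snap('top','t2')['img']
print(env.observe()['eef_pos'],env.observe()['qpos'])
r=lambda im,x,y,w,h:cv2.resize(im[y:y+h,x:x+w],(400,400),interpolation=cv2.INTER_CUBIC)
cv2.imwrite('pics/c3.png',np.hstack([r(a,300,120,140,140),r(b,200,150,140,140)])[:,:,::-1])
E
```

```text
time: 4.2
eef_pos: [0.5077, 0.0981, 0.1809]
ee_rot: [3.142, 0.0, -2.189]
force: [-0.5, 0.5, -0.0]
grip_width: 0.497
[0.50760782 0.09816601 0.18090705] [ 3.56133162e-02  2.74266883e-01 -3.20274686e-01  9.76323102e-01
  1.31733150e-04 -9.17641058e-01]
```

View pics/c3.png

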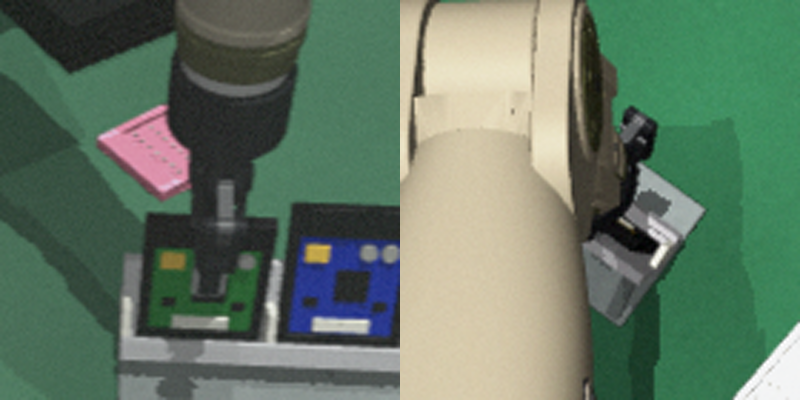

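```bash
python3 -m creep '[[0.4,[0,0,0],0],[0.3,[0,0,0],0],[0.2,[0,0,0],0],[0.1,[0,0,0],0],[0,[0,0,0],0],[0,[0,0,0],0],[0,[0,0,0],0],[0,[0,0,0],0]]'; python3 - <<'E'
from h import *
a=snap('scene','s3')['img']
print(env.observe()['force'],env.observe()['moment'])
cv2.imwrite('pics/c4.png',cv2.resize(a[120:270,300:450],(500,500),interpolation=cv2.INTER_CUBIC)[:,:,::-1])
E
```

```text
time: 5.3
eef_pos: [0.5063, 0.0991, 0.181]
ee_rot: [3.138, 0.001, -2.188]
force: [-3.8, 4.4, 5.6]
grip_width: 0.134
[-4.39427068  3.65588835  4.87405667] [ 0.97840984  1.23184333 -0.10293581]
```

View pics/c4.png

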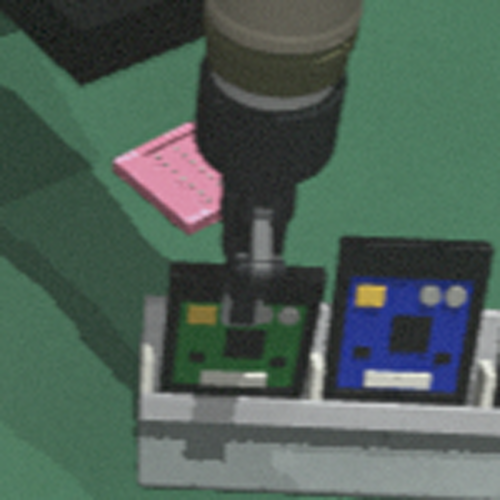

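```bash
python3 -m creep '[[0,[0,0,-5],0],[0,[0,0,-10],0],[0,[0,0,-20],0],[0,[0,0,-30],0],[0,[0,0,-35],0],[0,[0,0,-35],0],[0,[0,0,-10],0],[0,[0,0,0],0]]'; python3 - <<'E'
from h import *
a=snap('scene','s4')['img']
o=env.observe();print(o['eef_pos'],o['force'],o['moment'],o['grip_width'],o['qpos'])
cv2.imwrite('pics/c5.png',cv2.resize(a[60:260,300:500],(600,600),interpolation=cv2.INTER_CUBIC)[:,:,::-1])
E
```

```text
time: 6.35
eef_pos: [0.508, 0.098, 0.3261]
ee_rot: [-3.141, 0.001, -2.189]
force: [-0.2, 0.5, -2.5]
grip_width: 0.134
[0.5075329  0.09800212 0.32502409] [-0.67206936  0.59579612 -1.97397448] [ 0.00189175 -0.02800088  0.00926998] 0.13100002445910142 [ 3.53665625e-02  1.95295725e-01 -5.78206917e-02  1.31853053e+00
 -2.24888472e-05 -9.17720364e-01]
```

View pics/c5.png

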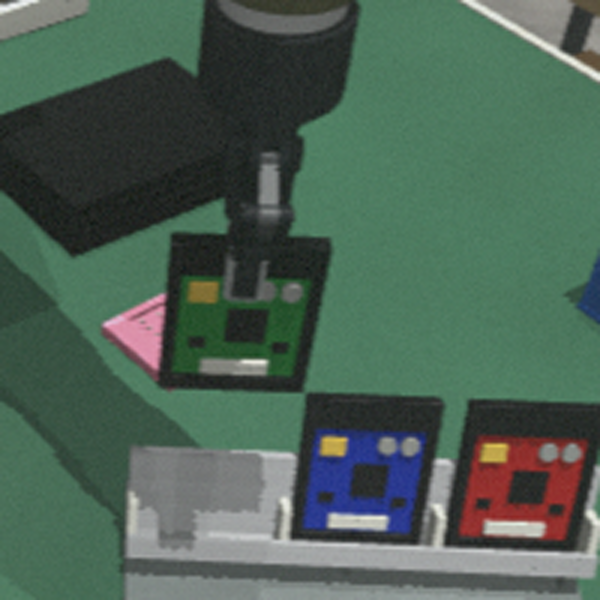

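```bash
python3 - <<'E'
from h import *
s=dict(np.load('pics/s4.npz'))
tcp=np.array([.5078,.098,.3255]);yaw=-2.189
n=-np.array([np.sin(yaw),-np.cos(yaw),0]);w=np.array([np.cos(yaw),np.sin(yaw),0])
for k,p,off in(('BL',(162,386),.006),('BR',(303,391),.006),('TL',(173,238),.006),('TR',(330,242),.006)):
    c,d=ray(s,300+p[0]/3,60+p[1]/3);X=c+d*((n@tcp+off-n@c)/(n@d));print(k,X.round(4),'lat',((X-tcp)@w).round(4),'z-tcp',(X-tcp)[2].round(4))
# easel target
e=np.array([-36.2]);e=np.radians(-36.2);L=np.array([np.cos(e),np.sin(e)]);no=np.array([-L[1],L[0]]);print('open dir',no)
sides=np.array([.5321,-.2217]);lip=np.array([.5461,-.2031]);plate=np.array([.5655,-.1756])
for m in(sides,lip,plate):print((m@L).round(4),(m@no).round(4))
for k in([.4618,-.201],[.5729,-.2813]):print('rest top',(np.array(k)@no).round(4),(np.array(k)@L).round(4))
E
```

```text
BL [0.4891 0.0614 0.1792] lat 0.0407 z-tcp -0.1463
BR [0.5395 0.1322 0.179 ] lat -0.0462 z-tcp -0.1465
TL [0.4881 0.0599 0.2904] lat 0.0425 z-tcp -0.0351
TR [0.5385 0.1308 0.291 ] lat -0.0445 z-tcp -0.0345
open dir [0.59060567 0.80696031]
0.5603 0.1354
0.5606 0.1586
0.56 0.1923
rest top 0.1105 0.4914
rest top 0.1114 0.6284
```

```bash
python3 -m creep '[[0,[0,0,0],0.1],[0,[0,0,0],0.18],[0,[0,0,0],0.18],[0,[0,0,0],0.18],[0,[0,0,0],0.18],[0,[0,0,0],0.18],[0,[0,0,0],0.18],[0,[0,0,0],0.18]]'; python3 -m creep '[[0,[-12,-14,0],0.12],[0,[-28,-33,0],0.1],[0,[-34,-39,0],0],[0,[-34,-39,0],0],[0,[-34,-39,0],0],[0,[-28,-33,0],0],[0,[-15,-18,0],0],[0,[0,0,0],0]]'
```

```text
time: 7.4
eef_pos: [0.507, 0.098, 0.3237]
ee_rot: [-3.14, -0.003, 2.729]
force: [0.2, -0.3, -2.0]
grip_width: 0.13
time: 8.4
eef_pos: [0.5393, -0.1843, 0.3242]
ee_rot: [-3.141, -0.003, 2.512]
force: [0.2, 1.1, -1.8]
grip_width: 0.128
```

```bash
python3 -m creep '[[0,[-7,-13,0],0],[0,[-7,-13,0],0],[0,[0,0,20],0],[0,[0,0,35],0],[0,[0,0,35],0],[0,[0,0,13],0],[0,[0,0,0],0]]'; python3 - <<'E'
from h import *
a=snap('scene','s5')['img'];b=snap('top','t5')['img']
o=env.observe();print(o['eef_pos'],o['ee_rot'],o['force'])
r=lambda im,x,y,w,h:cv2.resize(im[y:y+h,x:x+w],(400,400),interpolation=cv2.INTER_CUBIC)
cv2.imwrite('pics/c6.png',np.hstack([r(a,170,220,150,150),r(b,350,160,100,100)])[:,:,::-1])
E
```

```text
time: 9.28
eef_pos: [0.5355, -0.2123, 0.2225]
ee_rot: [-3.141, -0.001, 2.515]
force: [0.4, -0.7, -1.6]
grip_width: 0.133
[ 0.53648834 -0.21286096  0.22430816] [3.14127541e+00 2.13575719e-03 2.51496129e+00] [-0.00920816 -0.01002002 -1.5897905 ]
```

View pics/c6.png

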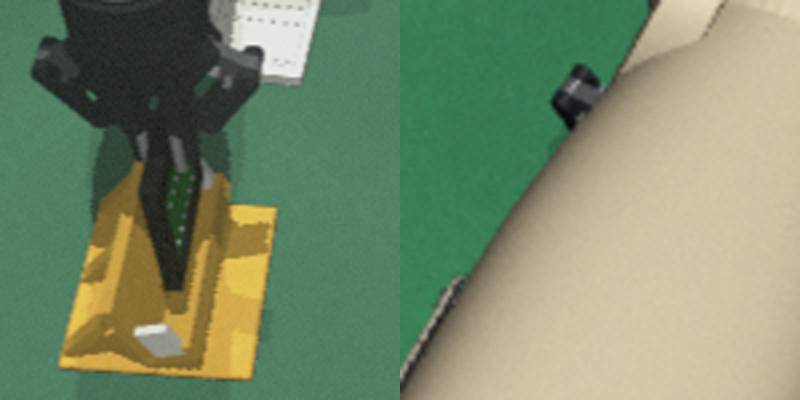

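```bash
python3 - <<'E'
from h import *
s=dict(np.load('pics/s5.npz'));L=np.array([.807,-.5906,0]);no=np.array([.5906,.807,0]);t=np.array([.536,-.2127,0])+.002*L
for z in(.0775,.036):
  for l in(.045,-.045):
    for o in(-.006,.006):
      p=proj(s,t+l*L+o*no+[0,0,z]);print(z,l,o,'c6',((p-[170,220])/.375).round(),'crop1',((p-[175,262])/.35+[400,300]).round())
im=s['img'];a=dict(np.load('pics/scene0.npz'))['img']
x=cv2.resize(a[262:367,185:275],(514,600),interpolation=cv2.INTER_CUBIC)[:,:,::-1].copy()
f=5.714
for z in(.036,):
  q=[tuple(int(v) for v in (proj(s,t+l*L+o*no+[0,0,z])-[185,262])*f) for l,o in((.045,-.006),(.045,.006),(-.045,.006),(-.045,-.006))]
  cv2.polylines(x,[np.array(q)],True,(0,0,255),1)
cv2.imwrite('pics/c7.png',x)
E
```

```text
0.0775 0.045 -0.006 c6 [162. 288.] crop1 [560. 489.]
0.0775 0.045 0.006 c6 [181. 289.] crop1 [580. 490.]
0.0775 -0.045 -0.006 c6 [186. 171.] crop1 [585. 364.]
0.0775 -0.045 0.006 c6 [203. 172.] crop1 [604. 365.]
0.036 0.045 -0.006 c6 [171. 321.] crop1 [568. 523.]
0.036 0.045 0.006 c6 [189. 322.] crop1 [588. 525.]
0.036 -0.045 -0.006 c6 [193. 206.] crop1 [592. 400.]
0.036 -0.045 0.006 c6 [210. 207.] crop1 [610. 401.]
```

View pics/c7.png

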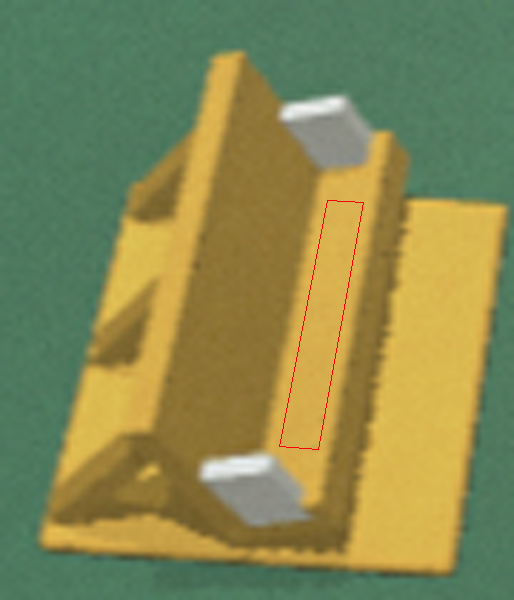

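```bash
python3 -m creep '[[0,[0,1,15],0],[0,[0,0,15],0],[0,[0,0,6],0],[0,[0,0,2],0],[0,[0,0,0],0],[0,[0,0,0],0]]'
```

```text
time: 10.12
eef_pos: [0.5372, -0.2122, 0.1912]
ee_rot: [3.141, 0.007, 2.515]
force: [-10.3, 4.9, 37.3]
grip_width: 0.133
```

```bash
python3 -m creep '[[0,[0,0,-3],0],[0,[0,0,-3],0],[0,[0,0,0],0]]'; python3 - <<'E'
from h import *
a=snap('scene','s6')['img'];o=env.observe();print(o['eef_pos'],o['ee_rot'],o['force'],o['moment'])
cv2.imwrite('pics/c8.png',cv2.resize(a[250:370,180:285],(525,600),interpolation=cv2.INTER_CUBIC)[:,:,::-1])
E
```

```text
time: 10.5
eef_pos: [0.5368, -0.2119, 0.1915]
ee_rot: [3.141, 0.002, 2.515]
force: [-2.1, 0.3, 9.3]
grip_width: 0.131
[ 0.53676195 -0.21192849  0.19154011] [3.14142739e+00 1.55347871e-03 2.51471797e+00] [-1.93751335  1.15756405  8.97813485] [0.05812151 0.17550044 0.01874714]
```

View pics/c8.png

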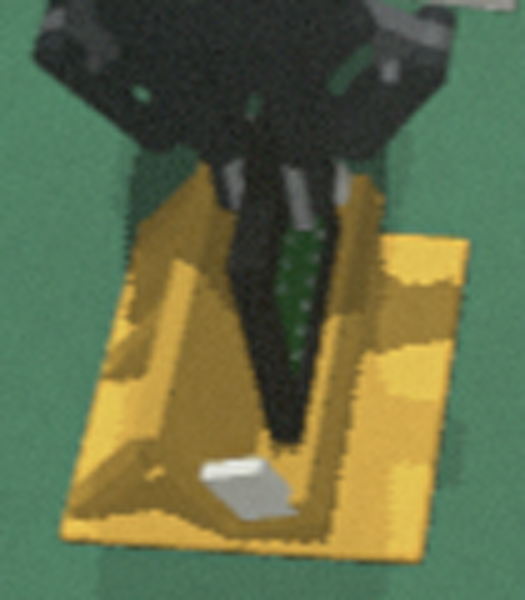

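```bash
python3 -m creep '[[0,[0,0,-5],0],[0,[0,-4,0],0],[0,[0,0,5],0],[0,[0,0,4],0],[0,[0,0,2],0],[0,[0,0,0],0]]'
```

```text
time: 11.3
eef_pos: [0.5339, -0.2148, 0.1845]
ee_rot: [3.142, -0.001, 2.515]
force: [0.1, 0.6, -1.6]
grip_width: 0.133
```

```bash
python3 -m creep '[[0,[0,0,2],0],[0,[0,0,1],0],[0,[0,0,0],0]]';python3 -m creep '[[0,[0,0,1],0],[0,[0,0,1],0],[0,[0,0,0],0]]'
```

```text
time: 11.68
eef_pos: [0.5341, -0.2149, 0.182]
ee_rot: [3.141, 0.0, 2.515]
force: [-0.3, -0.6, -2.0]
grip_width: 0.13
time: 12.05
eef_pos: [0.5341, -0.2149, 0.1816]
ee_rot: [3.141, 0.001, 2.515]
force: [-3.5, 2.0, 8.5]
grip_width: 0.13
```

```bash
python3 -m creep '[[0.2,[0,-3,0],0],[0.25,[0,-4,0],0],[0.3,[0,-4,0],0],[0.35,[0,-4,0],0],[0.4,[0,-4,0],0],[0.45,[0,-4,0],0],[0.5,[0,-4,0],0],[0.55,[0,0,0],0]]'; python3 - <<'E'
from h import *
a=snap('scene','s7')['img'];o=env.observe();print(o['eef_pos'],o['force'])
cv2.imwrite('pics/c9.png',cv2.resize(a[220:370,165:315],(600,600),interpolation=cv2.INTER_CUBIC)[:,:,::-1])
E
```

```text
time: 13.05
eef_pos: [0.5181, -0.237, 0.1799]
ee_rot: [3.141, 0.0, 2.514]
force: [1.0, -0.1, -0.0]
grip_width: 0.551
[ 0.51818936 -0.23687039  0.17992954] [ 0.4566897  -0.22202461 -0.04892289]
```

View pics/c9.png

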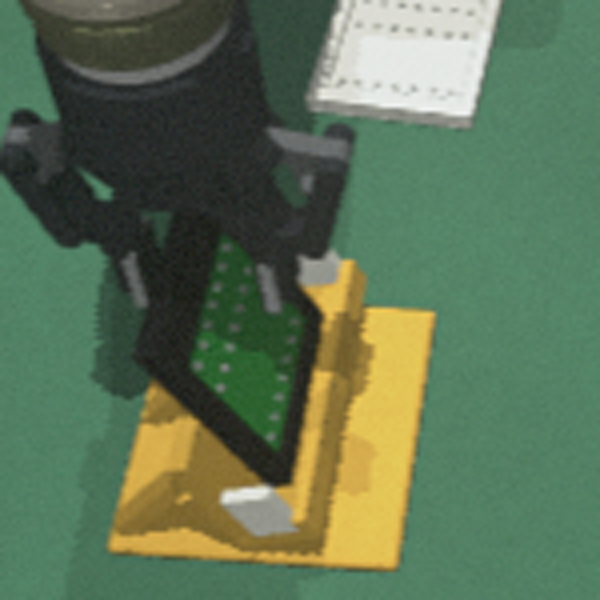

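```bash
python3 -m creep '[[0.65,[0,0,0],0],[0.75,[0,0,0],0],[0.75,[0,0,0],0],[0.75,[0,0,-10],0],[0.75,[0,0,-30],0],[0.75,[0,0,-50],0],[0.75,[0,0,-50],0],[0.75,[0,0,0],0]]'; python3 -m creep '[[0.75,[30,-20,0],0],[0.75,[50,-30,0],0],[0.75,[50,-30,0],0],[0.75,[50,-30,0],0],[0.75,[50,-30,0],0],[0.75,[30,-20,0],0],[0.75,[0,0,0],0],[0.75,[0,0,0],0]]'; python3 - <<'E'
from h import *
s=snap('scene','s8');t=snap('top','t8');a=s['img'];b=t['img']
r=lambda im,x,y,w,h:cv2.resize(im[y:y+h,x:x+w],(400,400),interpolation=cv2.INTER_CUBIC)
cv2.imwrite('pics/c10.png',np.vstack([np.hstack([r(a,170,240,130,130),r(b,355,165,100,100)]),cv2.resize(a[140:290,200:600],(800,300))[:200]])[:,:,::-1])
o=env.observe();print(o['eef_pos'],o['force'])
E
```

```text
time: 14.1
eef_pos: [0.5198, -0.2377, 0.3255]
ee_rot: [3.141, 0.01, 2.515]
force: [0.5, 0.4, -1.0]
grip_width: 0.749
time: 15.1
eef_pos: [0.214, -0.2141, 0.3199]
ee_rot: [3.142, 0.001, 2.514]
force: [-0.4, -1.3, 0.1]
grip_width: 0.75
[ 0.21446088 -0.21408499  0.31979144] [-0.01771808 -0.13263817  0.16854139]
```

View pics/c10.png

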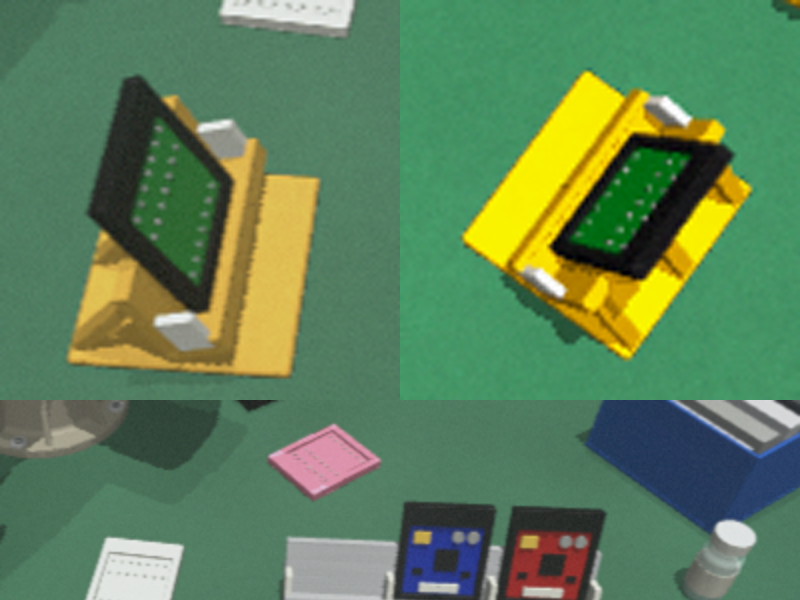

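```bash
python3 - <<'E'
from h import *
s=dict(np.load('pics/s8.npz'));t=dict(np.load('pics/t8.npz'))
P=[]
for a,b in(((92,213),(733,157)),((126,77),(640,277))):
    X,e=tri(s,(170+a[0]*.325,240+a[1]*.325),t,(355+(b[0]-400)*.25,165+b[1]*.25));P.append(X)
    print(X.round(4),e[0].round(4),'L',(X[:2]@[.807,-.5906]).round(4),'no',(X[:2]@[.5906,.807]).round(4))
d=P[0]-P[1];print(np.linalg.norm(d),np.degrees(np.arctan2(d[1],d[0])))
print(env.close_job())
E
```

```text
[ 0.5424 -0.2807  0.1286] 0.0016 L 0.6034 no 0.0938
[ 0.473  -0.2275  0.132 ] 0.0002 L 0.5161 no 0.0957
0.08744073514032244 -37.45724858054373
the job is handed in; nothing more can be done
None
```

The green board now leans on the larger yellow easel with its solder side out and its components towards the backrest. I handed the job in with the arm clear, at about 15 s of robot time.

**How it went:** I stood the green carrier upright in its bay as the jaws closed, and gripped it by the top rim. Then I lifted it, turned it about 90°, set it on the ledge and eased it back onto the backrest as the jaws opened.

**One problem, mended:** the first lowering came down on the easel's front lip, about 37 N at the wrist. I raised it, moved it 4 mm inward, and it seated on the ledge.

**Last checks:**
- **Easel position:** the top edge is about 0.130 m high, against 0.132 m expected. It is about 1° off the ledge direction by hand-picked pixels, and centred along the ledge to about 1 mm.
- **Disagreement:** that top edge measured 87 mm instead of 90, which is within how closely I can pick pixels.
- **Other boards:** the blue and red boards look untouched in the last picture.

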